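Open the tensioner of a peristaltic pump and hold it for the tubing

TASK

Make the pump head ready for new tubing: turn the blue notched lock collar by its black bar grip until its notch faces the white arrow mark on the plate, then let go of it and push the red idler block of the sprung tensioner arm back, away from the blue rotor, past the click of its pawl. The arm springs back if let go, so finish while still holding the block back with the fingers, past the click and with the pawl dropped again; leave the beaker, dropper bottle and petri dish beside the pump where they are.

Things in the scene. Friction and masses are not known exactly. Their poses are not given: they have to be found in the camera images.
- pump: Open pump head fixed to the bench: aluminium plate 220 x 200 mm, top at z = 10 mm; white drive housing (42 mm deep, top 38 mm) along its +x end; blue rotor (radius 23 mm, top 36 mm) at pump x = -75, y = -56 mm. Origin: centre of the underside, at z = 0. Pump +x: the way the arm is pushed back; +z up; yaw -0.65 to -0.05. Only the collar grip and the red block stand above 50 mm.
- lock_collar (a joint): Turn of the blue lock collar, rad: disc of radius 24 mm, z = 34 to 46 mm, upright axis at pump x = 30, y = 6.5 mm. 0: notch faces the white mark (pump -x); positive is anticlockwise from above. Starts at 0.5 to 1.3; limits -0.6, 1.6; light friction (0.04 N m), stays where it is left. More than about 0.15 from 0 it blocks the arm at about 0.31 rad.
- collar_grip (a point): Centre of the black bar grip on top of the collar, where to grip it. The bar is 40 mm long (along the notch direction) and 14 mm wide, from z = 46 (collar top) to z = 78 mm; this point is at z = 66 mm and 3 mm off the collar axis, on the side away from the notch. The point's -x axis points to the notch; a white line on the bar marks that end.
- notch (a point): Middle of the mouth of the collar's notch, on the rim, upper face, z = 46 mm, 24 mm from the collar axis. The notch is 16 mm wide and 16.5 mm deep; the orange pin (6 mm) standing on the arm must pass into it.
- mark (a point): Tip of the white arrow head painted on the base plate (15 mm long), z = 11 mm, pointing at the collar axis.
- tensioner_angle (a joint): Angle of the sprung arm, rad: 0 at rest (block near the rotor), growing as the block is pushed back; end stop 0.55. The spring always drives it back to 0: about 5 N at the block at first, 10 N near the stop. The pawl climbs the arm's tooth from about 0.18 (some 2 N more), is over its crest near 0.28 and has dropped by 0.35; it does not hold the arm.
- push_face (a point): Point to push on: middle of the block's front face (14 mm before its centre line), 55 mm above the bench, above the rotor.
- pawl_slider (a joint): Lift of the brass pawl slider, m: 0 when resting in or dropped behind the tooth, up to about 0.003 on the tooth's crest. Sprung; not to be handled.
- beaker: Glass beaker 53 x 59 mm, 70 mm high, standing behind the pump. Bystander. Origin: centre of its underside.
- dropper: Brown dropper bottle with red bulb, 33 mm diameter, 108 mm high, standing behind the pump (pump +x). Bystander. Origin: centre of its underside.
- dish: Closed petri dish, 91 mm diameter, 16 mm high, to the right of the pump (pump -y). Bystander. Origin: centre of its underside.
- pivot_point (a point): Upright axis on which the arm turns, at pump x = 0, y = 65 mm, fixed; this point at z = 38 mm. The block's centre line is 125 mm from it; seen from it the block lies in the direction pump -y turned anticlockwise by (joint value - 0.25) rad.
- tensioner_arm: The sprung steel tensioner arm with all on it: toothed disc (radius 36 mm) round its pivot, orange lock pin 60 mm from the pivot, red idler block at its free end. Origin on its upright pivot axis at bench height (z = 0); own -y runs along the arm to the block, own +x is the way to push.
- idler_block (a point): Centre of the red idler block at the free end of the arm: 28 x 28 mm, from z = 16 to 68 mm; this point is at z = 42 mm, 125 mm from the pivot. The point's +x axis is the direction in which the block is to be pushed.

How it is judged (in metres and radians):
On the way, in this order (a step that is already met when the one before it is completed fails the run):
1. the collar's notch faces the white mark while the arm is still at rest (value of joint lock_collar between -0.14 and 0.14 rad and value of joint tensioner_angle below 0.1 rad), for 0.2 s.
2. the arm is pushed back past the click and the pawl has dropped (value of joint tensioner_angle above 0.35 rad and value of joint pawl_slider below 0.001 m), for 0.2 s.
At the end, for the whole second after the job is handed in: The fingers hold the arm back by its idler block (contact force on the arm over 2 N), with the arm beyond 0.35 rad and still, the pawl dropped to within 1 mm of its rest, and the collar's notch still within 0.2 rad of the mark (all of step 2 and velocity of joint tensioner_angle between -0.05 and 0.05 rad/s and contact force between the fingers and tensioner_arm above 2 N and value of joint lock_collar between -0.2 and 0.2 rad); the arm keeps its last pose, push and grip.
It fails at once if a bystander is pushed more than 20 mm or tipped (distance of any of beaker, dropper, dish from where it was at the start of the episode above 0.02 m or angle between any of beaker, dropper's own z axis and vertical above 0.4 rad).
It also fails if it takes over 42 s, if anything falls off the work surface, if the arm or the gripper's body presses on something with over 40 N, if the wrist force passes 120 N, or if a joint passes its speed limit or range.

ROBOT

A 6-joint arm with a two-finger parallel gripper is mounted at the origin on a cart in front of the work surface, level with it; the furniture and walls round the work are solid. World frame = base frame: x ahead of the robot, y to its left, z up, the work surface at z = 0. Lengths are in m, angles in degrees, forces in N, time in s.
With the tool pointing down it reaches from about 0.375 to 0.9 m from the base axis. Payload 3.1 kg.
Tool frame: the origin (TCP) lies on the centre line of the jaws, within the pads' length; the fingertips stand 8 mm ahead of it and the grasp point (between the pads) lies 11 mm behind it; z points along the fingers, y is the line along which they close (so a half turn about z gives the same grasp; the last joint's range is limited). The gripper opens to 87 mm and grips with 3 to 60 N. Pads are 19 mm wide; open, the fingers measure 117 mm over their backs; the gripper's body (75 mm by 190 mm) begins 51 mm behind the grasp point.
Start: joints at [-74.112, 30.224, 82.088, -0, 67.689, -10.227], TCP at [0.275, -0.561, 0.197] pointing down, gripper open.
Joint ranges: [-176.69, 176.69], [-43.24, 126.21], [12.49, 139.97], [-82, 262], [0, 151.66], [-163.58, 163.58]. Speed limits (degrees/s): [159.86, 159.86, 180, 180, 180, 180].

INTERFACE

Orientations are given as a 3x3 rotation matrix whose columns are the frame's x, y, z axes.
In Python, from rig import * gives the robot as it stands.
- The arm moves only by the tool step_arm, never from a script. Its argument "targets" is a list of rows, each a list of 5 numbers: the opening, from -1 (shut) to 1 (fully open), then the shift along the world's x, y, z normalised to -1 to 1, where 1 is 0.25 m, then the turn about the world's z normalised to -1 to 1, where 1 is 180 degrees. In form: [[fingers, x, y, z, turn], ...]. A call has 1 to 20 rows; each row is the pose to reach, as a shift and turn from the pose commanded when the call began, turning the shorter way round; what a row does not reach only later rows make up. A row lasts 1/10 s, in which the tool goes at most 50 mm and 8.59 degrees, less where a joint would pass 70% of its speed; a pose out of reach is approached as far as the arm can. A call with a number of a shift or a turn outside -1 to 1 is refused whole. A call with a gripper value outside its range is refused whole. The fingers move at their own pace and stop on an object; the grip force is fixed at half the most. Time passes only in rows, so rows that repeat a pose let the fingers close. It gives the time, the measured TCP pose, the force, the opening and the grip force at its end, in the units of the state.
- read_state(): the state, without advancing time (a new reading comes with each control period).
- capture(name): name is "scene" or "top" or "wrist"; returns a dict with "color" (400x640x3 uint8, red, green, blue), "mtx" (3x3 intrinsics, pixels), "k1" (the pictures are not rectified: a ray, as slopes to the right and down, at radius r is drawn at 1 + k1 r^2 times it, then the intrinsics apply), "pose" (4x4, takes a point from camera to world coordinates). Camera axes: x right, y down, z forward; pixel columns grow to the right and rows downward; lengths in m; the calibration is good to about 2 mm. A picture is of the moment at which its call begins. There is no depth.
- hand_in(): hands the job in; it is judged then, once.
The state is a dict: "time_s": time; "joint_positions": joint angles; "qvel": joint speeds; "tau": joint torques, N m; "position": TCP position; "tcp_rot": TCP orientation; "force": force on the tool from outside, world axes, zero at the start; "moment": the same for the moment, N m; "opening": opening from 0.0 (shut) to 1.0 (fully open); "grasp_force": force on a finger pad.
Only numpy, scipy, OpenCV 4.12 (cv2) and the standard library are available. Lean on these libraries where they do the work, as an engineer would, in place of code of your own. Each camera call takes 0.05 s, during which the arm holds its last target. There are 200 camera calls.

## Working session

There is one attempt and no reset: what is moved stays moved. The work goes in short steps, Python scripts to look and compute and a tool call to move; the robot and the scene stay as the last step left them, time stands still between calls to the robot, and variables do not carry over. Pictures are saved under pics/ and viewed, at most 10 in all, crops included, and the job is handed in when it is done.

Besides the shell and the picture viewer there is one more tool, called after "Call:" as a command line: name --pt "numbers of a row" for each row, then --argument value for the rest. step_arm: Moves the arm, as the interface text tells. Scaled input: -1 to 1 covers 0.25 m each way for a shift and 180 degrees each way for a turn. Its arguments: {"type":"object","properties":{"targets":{"type":"array","items":{"type":"array","items":{"type":"number"}}}},"required":["targets"]}

```bash
mkdir -p pics
cat > h.py <<'E'
from rig import *
import numpy as np, cv2
def snap(n,f):
    c=capture(n); cv2.imwrite(f'pics/{f}.png',c['color'][...,::-1]); np.save(f'pics/{f}.npy',c,allow_pickle=True); return c
def load(f): return np.load(f'pics/{f}.npy',allow_pickle=True).item()
def ray(c,uv):
    K=np.array(c['mtx']);p=np.linalg.inv(K)@[uv[0],uv[1],1.]
    d=p[:2].copy()
    for _ in range(30): d=p[:2]/(1+c['k1']*(d@d))
    T=np.array(c['pose']);return T[:3,3],T[:3,:3]@[d[0],d[1],1]
def onz(c,uv,z):
    o,d=ray(c,uv);return o+d*(z-o[2])/d[2]
def proj(c,P):
    T=np.array(c['pose']);q=T[:3,:3].T@(np.asarray(P)-T[:3,3]);s=q[:2]/q[2];s=s*(1+c['k1']*(s@s))
    return (np.array(c['mtx'])@[s[0],s[1],1])[:2]
E
python3 - <<'E'
from h import *
s=read_state();print(s)
a=snap('top','top0');b=snap('scene','sc0')
print(a['pose'],b['pose'],a['mtx'],a['k1'])
cv2.imwrite('pics/both.png',cv2.resize(np.vstack([a['color'],b['color']])[...,::-1],(480,600)))
E
```

```text
{'time_s': 0.0, 'joint_positions': array([-7.41108613e+01,  3.02788192e+01,  8.21553234e+01, -2.43172959e-03,
        6.76905253e+01, -1.02255325e+01]), 'qvel': array([ 0.0397277 ,  0.0234857 ,  0.07425182, -0.03082208, -0.03479733,
       -0.01673723]), 'tau': array([ 4.21464656e-04, -4.40037239e+01, -1.76595318e+01,  6.32371916e-02,
        5.80844062e-02, -1.47126111e-04]), 'position': array([ 0.27491888, -0.56041289,  0.19637918]), 'tcp_rot': array([[ 8.97907895e-01,  4.40182929e-01, -6.33465783e-04],
       [ 4.40183248e-01, -8.97905548e-01,  2.08198098e-03],
       [ 3.47660044e-04, -2.14826818e-03, -9.99997632e-01]]), 'force': array([0.46301743, 0.75796707, 0.18201769]), 'moment': array([ 0.00050303, -0.00685491,  0.02993909]), 'grasp_force': 0.0, 'opening': 0.9990603235424014}
[[ 0.01011338 -0.99466396  0.10267093  0.49453468]
 [-0.99960487 -0.01274944 -0.02505117 -0.29049115]
 [ 0.0262265  -0.10237701 -0.99439988  0.90870619]
 [ 0.          0.          0.          1.        ]] [[ 5.55578168e-01 -3.74642148e-01  7.42277684e-01 -8.17674413e-02]
 [-8.31464305e-01 -2.50233494e-01  4.96034583e-01 -7.11916909e-01]
 [-9.27235408e-05 -8.92763383e-01 -4.50525840e-01  4.70592118e-01]
 [ 0.00000000e+00  0.00000000e+00  0.00000000e+00  1.00000000e+00]] [[468.98854178   0.         325.02888718]
 [  0.         468.98854178 200.58847016]
 [  0.           0.           1.        ]] 0.032474905349085086
```

View pics/top0.png

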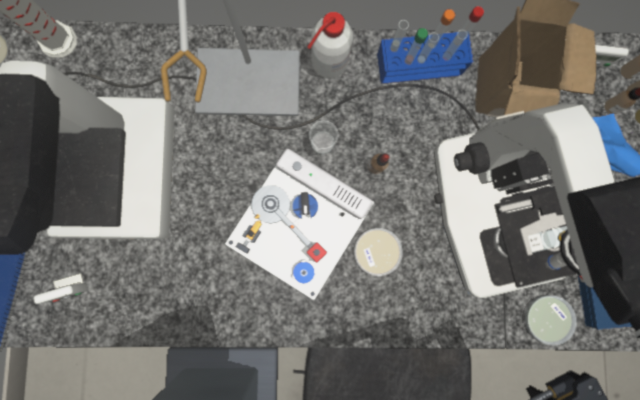

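View pics/sc0.png

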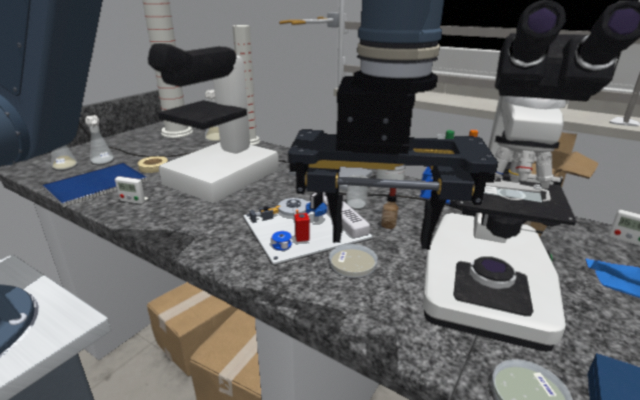

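The top view shows the pump at about (227–373, 150–298): collar near (305,205), red block (317,252), rotor (303,272), pivot disc (270,204), beaker (322,137), dropper (381,162), dish (379,252). I'll measure the pump pose and zoom in.

Run:
```python
from h import *
a=load('top0');im=a['color'];hsv=cv2.cvtColor(im,cv2.COLOR_RGB2HSV)
sub=im[140:310,215:415];cv2.imwrite('pics/crop0.png',cv2.resize(sub,(700,595),interpolation=cv2.INTER_CUBIC)[...,::-1])
def blobs(lo,hi,mn=20):
    m=cv2.inRange(hsv,lo,hi);z=np.zeros_like(m);z[145:305,220:415]=m[145:305,220:415]
    n,l,s,c=cv2.connectedComponentsWithStats(z)
    return [(c[i],s[i]) for i in range(1,n) if s[i,4]>=mn]
print('blue',blobs((100,120,60),(125,255,255)))
print('red',blobs((0,150,80),(8,255,255)))
# plate
m=cv2.inRange(hsv,(0,0,190),(180,40,255));z=np.zeros_like(m);z[145:305,220:380]=m[145:305,220:380]
z=cv2.morphologyEx(z,cv2.MORPH_OPEN,np.ones((3,3)))
n,l,s,c=cv2.connectedComponentsWithStats(z);i=1+np.argmax(s[1:,4])
h=cv2.convexHull(np.argwhere(l==i)[:,::-1].astype(np.int32));print(cv2.approxPolyDP(h,6,True)[:,0])
# Base guess: front-left, front-right corners
```

```text
blue [(array([312.75342466, 204.60273973]), array([310, 196,   7,  19,  73], dtype=int32)), (array([295.67647059, 203.55882353]), array([294, 198,   4,  11,  34], dtype=int32)), (array([303.02109705, 271.97890295]), array([294, 263,  19,  20, 237], dtype=int32))]
red []
[[372 201]
 [314 298]
 [230 247]
 [286 150]]
```

View pics/crop0.png

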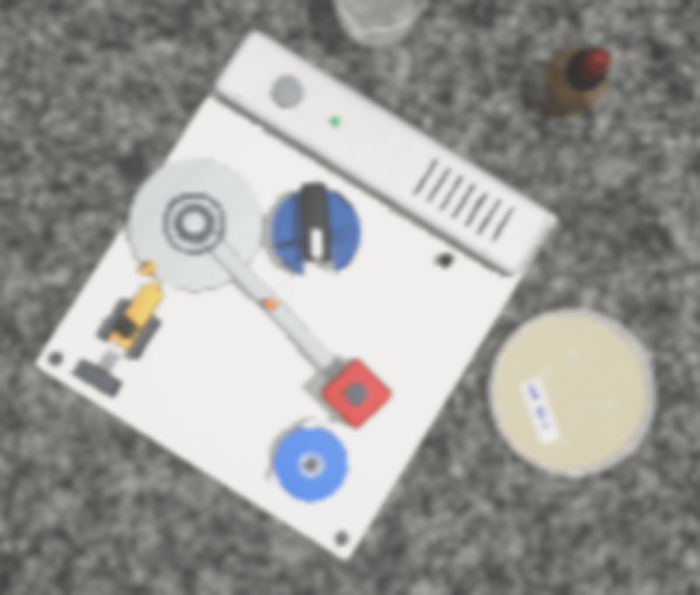

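The zoomed crop shows the bar grip from (313,185) to (316,258) with its white end (notch) facing down, plate front corners (38,362) and (345,560), housing top corners (252,32) and (557,218), and rotor (311,464).

```bash
cat >> h.py <<'E'
def cp(x,y): return (215+x/3.5-.36,140+y/3.5-.36)
E
python3 - <<'E'
from h import *
a=load('top0')
obs=[((38,362),.010,(-110,100)),((345,560),.010,(-110,-100)),((252,30),.038,(110,100)),((557,218),.038,(110,-100)),((311,464),.036,(-75,-56)),((194,222),.045,(0,65))]
P=np.array([onz(a,cp(*o[0]),o[1])[:2] for o in obs]);Q=np.array([o[2] for o in obs])/1e3
pm,qm=P.mean(0),Q.mean(0);H=(Q-qm).T@(P-pm);yaw=np.arctan2(H[0,1]-H[1,0],H[0,0]+H[1,1])
R=np.array([[np.cos(yaw),-np.sin(yaw)],[np.sin(yaw),np.cos(yaw)]]);t=pm-R@qm
print('yaw',yaw,np.degrees(yaw),'t',t);print('res mm',((R@Q.T).T+t-P)*1e3)
w=lambda x,y:R@np.array([x,y])/1e3+t
ax=w(30,6.5);print('collar axis',ax,'pivot',w(0,65))
e1=onz(a,cp(313,184),.078)[:2];e2=onz(a,cp(317,260),.078)[:2]
print('bar ends',e1,e2,'mid',(e1+e2)/2,'len',np.linalg.norm(e1-e2))
for nm,d in(('bar',e2-e1),('mid-axis',e2-ax),('notch',onz(a,cp(320,268),.046)[:2]-ax)):
    print(nm,np.degrees(np.arctan2(d[1],d[0])),'collar',(np.arctan2(d[1],d[0])-yaw-np.pi+np.pi)%(2*np.pi)-np.pi)
for v in (0,.35,.45):
    th=yaw-np.pi/2+v-.25;b=w(0,65)+.125*np.array([np.cos(th),np.sin(th)]);p=b-.014*np.array([-np.sin(th),np.cos(th)])
    print(v,'block',b,'face',p,'pushdir deg',np.degrees(th+np.pi/2))
print('block obs',onz(a,cp(355,393),.068)[:2])
print('dropper',onz(a,cp(575,80),.03),'beaker',onz(a,cp(375,20),.03))
E
```

```text
yaw -0.55324934642452 -31.698852568496196 t [ 0.54300203 -0.26549808]
res mm [[-2.00662504e+00  2.62164888e+00]
 [-2.77092518e+00 -4.52339736e-04]
 [ 6.46540315e+00  8.84782487e-01]
 [ 9.58110727e-01 -4.68857959e+00]
 [-1.98911736e+00  4.80962309e-01]
 [-6.56846291e-01  7.01638249e-01]]
collar axis [ 0.57194214 -0.27573138] pivot [ 0.57715658 -0.21019467]
bar ends [ 0.59483387 -0.27389939] [ 0.55607051 -0.27649507] mid [ 0.57545219 -0.27519723] len 0.03885016915954484
bar -176.16905860242696 collar 0.620111887263123
mid-axis -177.24522848498802 collar 0.6013291795016311
notch -173.99266991780527 collar 0.6580970356129194
0 block [ 0.48720457 -0.29699119] face [ 0.47748336 -0.28691656] pushdir deg -46.022797446766766
0.35 block [ 0.52242045 -0.3225733 ] face [ 0.50983404 -0.31644285] pushdir deg -25.969274617187953
0.45 block [ 0.53391304 -0.32747637] face [ 0.52077749 -0.32263309] pushdir deg -20.239696665879727
block obs [ 0.48922168 -0.2966377 ]
dropper [ 0.65950679 -0.41457158  0.03      ] beaker [ 0.69101252 -0.30536818  0.03      ]
```

Call:
step_arm --pt "1 0.8 0.74 0 -0.12" --pt "1 0.8 0.74 0 -0.12" --pt "1 0.8 0.74 0 -0.12" --pt "1 0.8 0.74 0 -0.12" --pt "1 0.8 0.74 0 -0.12" --pt "1 0.8 0.74 0 -0.12" --pt "1 0.8 0.74 0 -0.12" --pt "1 0.8 0.74 0 -0.12"

```text
time_s: 0.9
position: [0.4751, -0.3757, 0.1969]
tcp_rot: [[0.997, 0.08, -0.001], [0.08, -0.997, 0.0], [-0.001, -0.0, -1.0]]
force: [-0.5, -0.6, -0.3]
opening: 1.005
grasp_force: 0.0
```

Run:
```python
from h import *
s=read_state();print(s['time_s'],s['position'],s['tcp_rot'],s['joint_positions'])
a=snap('wrist','w1');print(a['pose'])
```

```text
0.9 [ 0.47511607 -0.37568463  0.19694194] [[ 9.96759910e-01  8.04276911e-02 -1.03384951e-03]
 [ 8.04278776e-02 -9.96760421e-01  1.40050730e-04]
 [-1.01923632e-03 -2.22747275e-04 -9.99999456e-01]] [-4.88719667e+01  2.87714703e+01  8.49441938e+01 -4.29543068e-02
  6.63293477e+01  3.65321376e+01]
[[ 7.87863723e-02 -9.57087184e-01 -2.78884976e-01  5.51751186e-01]
 [-9.96891377e-01 -7.57917532e-02 -2.15219176e-02 -3.68358881e-01]
 [-5.38829757e-04  2.79713662e-01 -9.60083318e-01  3.83854289e-01]
 [ 0.00000000e+00  0.00000000e+00  0.00000000e+00  1.00000000e+00]]
```

View pics/w1.png

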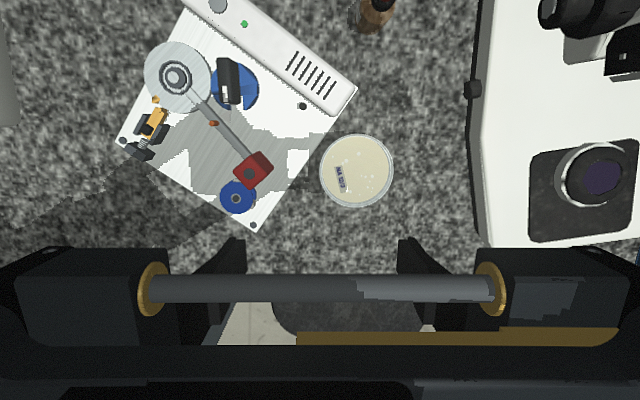

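The wrist view shows the whole pump sharply: bar grip about (228,80), red block (253,169), rotor (236,197), pivot hub (174,75), front plate corners (117,140) and (256,232). I'll zoom in to measure it.

Run:
```python
from h import *
im=load('w1')['color'][30:240,110:310]
cv2.imwrite('pics/crop1.png',cv2.resize(im,(560,588),interpolation=cv2.INTER_CUBIC)[...,::-1])
```

```text
(no output)
```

View pics/crop1.png

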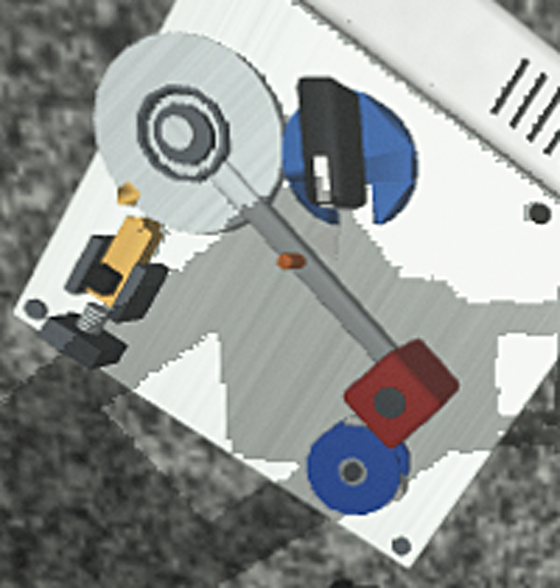

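The zoom shows the bar top face running from about (316,78) to (321,205), the rotor centre at (352,471), the block top centre at (390,403), and front corners (13,318) and (410,568).

Run:
```python
from h import *
a=load('w1');b=load('top0')
c=lambda x,y:(110+x/2.8-.32,30+y/2.8-.32)
g=lambda x,y,z:onz(a,c(x,y),z)[:2]
W=[g(13,318,.01),g(410,568,.01),g(352,471,.036)]
T=[onz(b,cp(38,362),.01)[:2],onz(b,cp(345,560),.01)[:2],onz(b,cp(311,464),.036)[:2]]
Q=np.array([(-110,100),(-110,-100),(-75,-56)])/1e3
print('wrist-top mm',(np.array(W)-T)*1e3)
d=W[0]-W[1];print('yaw edge w',np.arctan2(-d[0],d[1]),np.linalg.norm(d)); d=T[0]-T[1];print('yaw edge t',np.arctan2(-d[0],d[1]),np.linalg.norm(d))
e1,e2=g(316,78,.078),g(321,205,.078);d=e2-e1
print('bar',e1,e2,(e1+e2)/2,np.linalg.norm(d),np.degrees(np.arctan2(d[1],d[0])))
print('block',g(390,403,.068), 'rotor',W[2])
for h in(.038,.046,.05):print('hub',g(176,132,h),onz(b,cp(194,222),h)[:2])
# wrist camera's own pose is exact? predict from tilt
k,r=g(128,278,.0),None
for yaw in(-.56,-.54,-.52):
    R=np.array([[np.cos(yaw),-np.sin(yaw)],[np.sin(yaw),np.cos(yaw)]])
    for X in(W,T):
        X=np.array(X);t=X.mean(0)-R@Q.mean(0);print(yaw,'t',t,'axis',t+R@[.03,.0065],'piv',t+R@[0,.065],'res',(((R@Q.T).T+t-X)*1e3).round(1).tolist())
```

```text
wrist-top mm [[-2.95850701  0.49118956]
 [ 0.57844842 -2.0182345 ]
 [ 0.57779604 -0.67304063]]
yaw edge w -0.5350347987787277 0.19767680794168305
yaw edge t -0.5569354090427899 0.1973687953545301
bar [ 0.59545468 -0.27478407] [ 0.55654266 -0.27586595] [ 0.57599867 -0.27532501] 0.038927062445991256 -178.40739651257545
block [ 0.4888097  -0.29753903] rotor [ 0.45233187 -0.274889  ]
hub [ 0.57849369 -0.21054641] [ 0.57848837 -0.21025123]
hub [ 0.5778751  -0.21419679] [ 0.57771701 -0.21098847]
hub [ 0.57756581 -0.21602198] [ 0.57733133 -0.21135709]
-0.56 t [ 0.54441312 -0.26789568] axis [ 0.57328348 -0.2783241 ] piv [ 0.57894022 -0.21282409] res [[3.3, 0.0], [-2.1, 0.6], [-1.2, -0.6]]
-0.56 t [ 0.54501387 -0.26716231] axis [ 0.57388423 -0.27759074] piv [ 0.57954097 -0.21209073] res [[1.0, 1.2], [-0.9, -0.7], [-0.0, -0.6]]
-0.54 t [ 0.54512278 -0.26602394] axis [ 0.57419593 -0.27587291] piv [ 0.57854162 -0.21027288] res [[1.2, 1.0], [-0.9, -0.4], [-0.3, -0.6]]
-0.54 t [ 0.54572354 -0.26529058] axis [ 0.57479668 -0.27513955] piv [ 0.57914237 -0.20953951] res [[-1.2, 2.3], [0.3, -1.7], [0.8, -0.5]]
-0.52 t [ 0.54579487 -0.26413838] axis [ 0.57505917 -0.27340396] piv [ 0.57809208 -0.20773014] res [[-1.0, 2.0], [0.4, -1.5], [0.6, -0.6]]
-0.52 t [ 0.54639562 -0.26340502] axis [ 0.57565992 -0.2726706 ] piv [ 0.57869283 -0.20699678] res [[-3.3, 3.3], [1.6, -2.8], [1.7, -0.5]]
```

Call:
step_arm --pt "0 0.404 0.402 0 -0.011" --pt "0 0.404 0.402 0 -0.011" --pt "0 0.404 0.402 0 -0.011" --pt "0 0.404 0.402 0 -0.011" --pt "0 0.404 0.402 -0.15 -0.011" --pt "0 0.404 0.402 -0.3 -0.011" --pt "0 0.404 0.402 -0.44 -0.011" --pt "0 0.404 0.402 -0.5 -0.011" --pt "0 0.404 0.402 -0.542 -0.011" --pt "0 0.404 0.402 -0.542 -0.011" --pt "0 0.404 0.402 -0.542 -0.011"

```text
time_s: 2.05
position: [0.5769, -0.2769, 0.0632]
tcp_rot: [[0.999, 0.044, 0.002], [0.044, -0.999, -0.002], [0.002, 0.002, -1.0]]
force: [0.4, -0.5, -0.2]
opening: 0.499
grasp_force: 0.0
```

Run:
```python
from h import *
a=snap('wrist','w2')
```

```text
(no output)
```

View pics/w2.png

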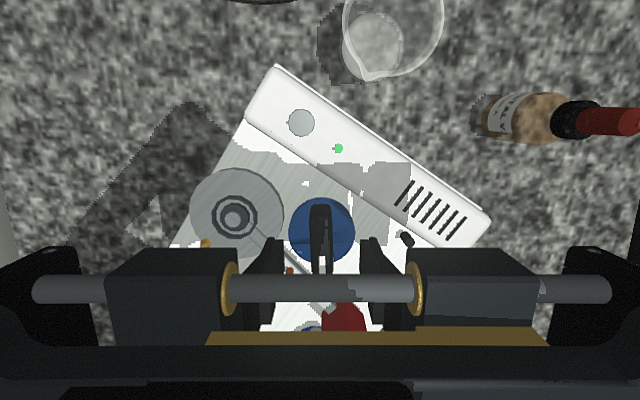

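The bar (320, 240) is between the fingers (about 270 and 375), nearly centred. I'll close on it.

Call:
step_arm --pt "-1 0 0.002 0 0" --pt "-1 0 0.002 0 0" --pt "-1 0 0.002 0 0" --pt "-1 0 0.002 0 0" --pt "-1 0 0.002 0 0" --pt "-1 0 0.002 0 0"

```text
time_s: 2.7
position: [0.5761, -0.2751, 0.0618]
tcp_rot: [[0.999, 0.044, -0.0], [0.044, -0.999, 0.0], [-0.0, -0.0, -1.0]]
force: [-0.6, -0.2, 0.2]
opening: 0.053
grasp_force: 0.0
```

Run:
```python
from h import *
print({k:v for k,v in read_state().items() if k in('opening','grasp_force','force','moment','position')})
a=snap('wrist','w3');b=snap('scene','s3')
im=np.hstack([cv2.resize(a['color'][180:340,220:420],(400,320)),cv2.resize(b['color'][150:310,220:420],(400,320))])
cv2.imwrite('pics/c3.png',im[...,::-1])
```

```text
{'position': array([ 0.57613694, -0.27511603,  0.06182887]), 'force': array([-0.62445638, -0.17856212,  0.24503876]), 'moment': array([ 0.02244799, -0.01045189, -0.00450969]), 'grasp_force': 0.0, 'opening': 0.05347053733431551}
```

View pics/c3.png

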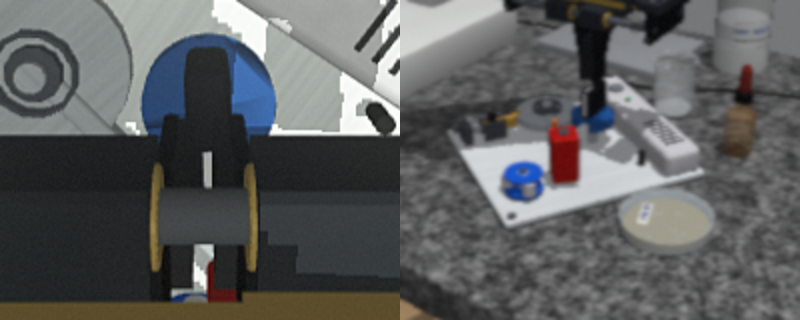

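The fingers (crop x≈170 and 240) are just about at the bar's sides (187–230) and still closing; I'll keep closing.

Call:
step_arm --pt "-1 0 0 0 0" --pt "-1 0 0 0 0" --pt "-1 0 0 0 0" --pt "-1 0 0 0 0"

```text
time_s: 3.2
position: [0.5761, -0.2752, 0.0618]
tcp_rot: [[0.999, 0.044, -0.0], [0.044, -0.999, -0.0], [-0.0, 0.0, -1.0]]
force: [-0.0, 0.1, -0.7]
opening: 0.004
grasp_force: 0.0
```

Run:
```python
from h import *
a=snap('wrist','w4');a0=load('w3')
print(a['pose'])
f=lambda P:(proj(a0,P)-[220,180])*2
for n,P in dict(barback=(.596,-.275,.078),barfront=(.556,-.275,.078),tip=(.576,-.275,.054),grasp=(.576,-.275,.073),axis46=(.573,-.2755,.046)).items(): print(n,f(P))
cv2.imwrite('pics/c4.png',cv2.resize(a['color'][160:360,220:420],(600,600),interpolation=cv2.INTER_CUBIC)[...,::-1])
```

```text
[[ 4.25755516e-02 -9.59487966e-01 -2.78514212e-01  6.52744517e-01]
 [-9.99093196e-01 -4.09793817e-02 -1.15531638e-02 -2.70581675e-01]
 [-3.28218574e-04  2.78753537e-01 -9.60362618e-01  2.48814461e-01]
 [ 0.00000000e+00  0.00000000e+00  0.00000000e+00  1.00000000e+00]]
barback [209.9779146   75.44283759]
barfront [204.08403336 197.275493  ]
tip [206.50540232 108.89777322]
grasp [206.84313127 131.46851307]
axis46 [207.41547127 108.53322283]
```

View pics/c4.png

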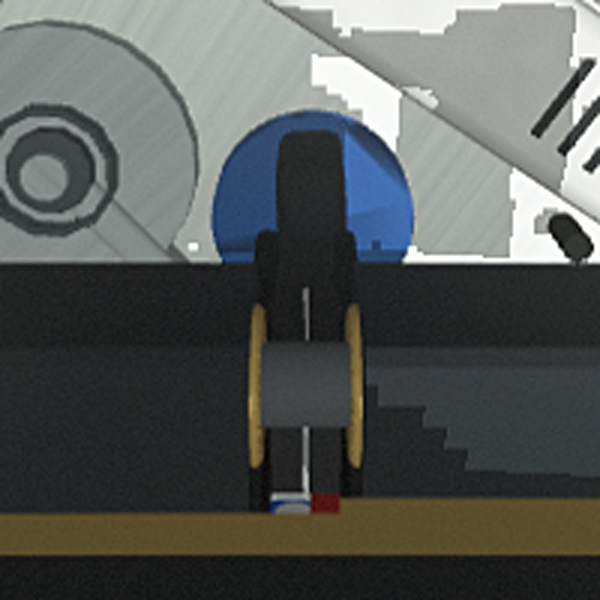

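Run:
```python
from h import *
a=load('w4');print(a['mtx'],a['k1'],load('w3')['mtx'][0])
f=lambda *P:(np.round((proj(a,P)-[220,160])*3)).astype(int).tolist()
for z in(.046,.078):
  for x in(.556,.596,.606): print('bar',x,z,f(x,-.275-.007,z),f(x,-.275+.007,z))
for x in(.5665,.5855):
  for z in(.054,.073,.09,.12): print('pad',x,z,f(x,-.290,z),f(x,-.260,z))
print('collar',f(.573,-.2757,.046),f(.573+.024,-.2757,.046),f(.573,-.2757-.024,.046),f(.573,-.2757+.024,.046))
# profile of brightness in w4: column line along bar centre and across
g=cv2.cvtColor(a['color'],cv2.COLOR_RGB2GRAY)
for r in(205,215,225,235,240,244,250,255,260,270,300,310,320): print(r,g[r,296:348].tolist())
```

```text
[[306.38520357   0.         321.38809956]
 [  0.         306.38520357 205.76734256]
 [  0.           0.           1.        ]] 0.016089093385171994 [306.38520357   0.         321.38809956]
bar 0.556 0.046 [335, 290] [277, 287]
bar 0.596 0.046 [344, 130] [283, 128]
bar 0.606 0.046 [346, 88] [284, 85]
bar 0.556 0.078 [340, 357] [272, 355]
bar 0.596 0.078 [350, 175] [279, 172]
bar 0.606 0.078 [353, 125] [281, 122]
pad 0.5665 0.054 [373, 265] [242, 259]
pad 0.5665 0.073 [379, 302] [236, 296]
pad 0.5665 0.09 [386, 342] [230, 336]
pad 0.5665 0.12 [402, 434] [216, 427]
pad 0.5855 0.054 [378, 186] [244, 181]
pad 0.5855 0.073 [385, 217] [239, 211]
pad 0.5855 0.09 [393, 250] [232, 244]
pad 0.5855 0.12 [411, 327] [218, 319]
collar [312, 223] [316, 125] [413, 227] [210, 219]
205 [172, 169, 171, 174, 176, 125, 61, 53, 61, 68, 74, 73, 72, 70, 71, 72, 74, 76, 53, 40, 40, 42, 42, 41, 40, 44, 43, 44, 44, 44, 42, 42, 44, 43, 40, 45, 48, 77, 80, 115, 100, 84, 68, 60, 62, 61, 60, 56, 44, 50, 145, 253]
215 [69, 70, 71, 74, 72, 69, 72, 73, 69, 66, 72, 69, 70, 70, 74, 74, 45, 34, 38, 42, 43, 42, 36, 40, 38
[... 1791 characters left out ...]
, 75, 85, 98, 100, 35, 30, 31, 30, 30, 30, 28, 32]
300 [31, 34, 39, 35, 39, 30, 37, 101, 120, 113, 98, 59, 65, 68, 62, 64, 64, 65, 63, 63, 67, 63, 62, 67, 64, 63, 63, 64, 65, 63, 68, 65, 64, 67, 66, 62, 65, 63, 65, 61, 61, 84, 116, 122, 93, 15, 37, 39, 36, 35, 37, 36]
310 [36, 37, 37, 39, 38, 37, 33, 67, 117, 104, 83, 69, 12, 11, 37, 39, 36, 36, 30, 36, 37, 36, 35, 34, 42, 110, 104, 25, 33, 34, 38, 35, 37, 34, 37, 37, 39, 33, 6, 23, 74, 93, 109, 112, 77, 27, 36, 33, 34, 34, 38, 40]
320 [36, 41, 37, 32, 34, 36, 38, 23, 23, 20, 25, 19, 12, 20, 27, 40, 36, 34, 36, 34, 37, 37, 30, 30, 52, 170, 163, 18, 34, 34, 38, 34, 37, 43, 32, 37, 34, 24, 16, 9, 20, 25, 29, 27, 24, 39, 39, 35, 38, 33, 37, 39]
```

Run:
```python
from h import *
s=load('sc0');y=np.array([.440,-.898,0]);x=np.array([.898,.440,0]);T=np.array([.275,-.5604,.1964])
for dz in(-.008,.011,.024,.04):
  print('sc0',dz,[proj(s,T+k*.0435*y+[0,0,dz]).round().tolist() for k in(-1,1)])
g=cv2.cvtColor(s['color'],cv2.COLOR_RGB2GRAY)
for c in(334,338,426,430): print(c,g[215:262,c].tolist())
for n in('w1','w2'):
  g=cv2.cvtColor(load(n)['color'],cv2.COLOR_RGB2GRAY)
  for r in(236,240,244,248): 
    print(n,r,'L',g[r,225:285].tolist() if n=='w1' else g[r,255:300].tolist());print('R',g[r,360:420].tolist() if n=='w1' else g[r,345:390].tolist())
```

```text
sc0 -0.008 [[340.0, 262.0], [417.0, 268.0]]
sc0 0.011 [[341.0, 248.0], [419.0, 254.0]]
sc0 0.024 [[341.0, 238.0], [420.0, 244.0]]
sc0 0.04 [[341.0, 226.0], [422.0, 232.0]]
334 [16, 13, 14, 15, 16, 17, 14, 15, 14, 19, 25, 29, 30, 28, 29, 31, 30, 25, 24, 22, 21, 21, 21, 20, 22, 22, 41, 110, 187, 221, 218, 181, 142, 128, 155, 170, 169, 166, 163, 164, 169, 172, 173, 173, 172, 174, 173]
338 [23, 23, 21, 24, 24, 24, 22, 23, 24, 23, 22, 23, 23, 26, 21, 23, 23, 24, 26, 24, 24, 26, 24, 24, 27, 28, 52, 129, 210, 217, 182, 162, 162, 165, 166, 165, 168, 170, 172, 173, 176, 180, 181, 189, 201, 204, 194]
426 [21, 22, 23, 21, 21, 22, 20, 24, 22, 23, 23, 22, 26, 24, 24, 25, 24, 21, 26, 23, 24, 21, 23, 25, 24, 22, 21, 20, 21, 19, 21, 21, 19, 37, 77, 109, 119, 119, 114, 113, 105, 97, 99, 105, 114, 118, 120]
430 [19, 24, 22, 20, 21, 21, 20, 21, 19, 19, 17, 18, 16, 17, 15, 13, 17, 15, 12, 14, 12, 18, 17, 19, 27, 36, 51, 62, 73, 96, 137, 153, 154, 157, 175, 213, 223, 223, 223, 223, 224, 224, 223, 224, 224, 224, 224]
w1 236 L [86, 84, 93, 89, 76, 70, 59, 54, 68, 82, 87, 99, 94, 98, 103, 106, 91, 92, 105, 
[... 3066 characters left out ...]
 37, 36, 31, 19, 105, 255, 254, 248, 245, 249, 254, 123, 36, 51, 54, 56, 60, 60, 60, 59, 61]
R [69, 72, 69, 72, 71, 68, 56, 89, 255, 254, 248, 247, 251, 255, 157, 15, 37, 42, 43, 43, 48, 44, 40, 43, 44, 38, 37, 39, 41, 40, 40, 38, 36, 35, 128, 170, 164, 164, 166, 164, 161, 158, 255, 246, 244]
w2 248 L [139, 136, 139, 142, 134, 127, 126, 112, 27, 17, 31, 31, 31, 29, 28, 29, 33, 36, 38, 35, 34, 37, 36, 36, 34, 33, 33, 27, 61, 181, 167, 200, 199, 245, 243, 251, 192, 46, 36, 64, 67, 70, 69, 70, 68]
R [71, 68, 70, 65, 46, 106, 255, 254, 246, 244, 246, 245, 244, 254, 255, 3, 30, 39, 38, 42, 42, 43, 40, 44, 41, 44, 47, 41, 42, 42, 38, 41, 41, 42, 30, 41, 221, 255, 248, 244, 243, 245, 244, 245, 243]
```

Both cameras agree that the fingertips are about 20 mm *behind* the reported TCP, not 8 mm ahead of it, so the fingers closed above the bar. I'll reopen and go lower in small steps, watching the force.

Call:
step_arm --pt "0 0 0 0 0" --pt "0 0 0 0 0" --pt "0 0 0 0 0" --pt "0 0 0 0 0" --pt "0 0 0 0 0" --pt "0 0 0 0 0" --pt "0 0 0 0 0" --pt "0 0 0 -0.02 0" --pt "0 0 0 -0.04 0" --pt "0 0 0 -0.04 0" --pt "0 0 0 -0.04 0"

```text
time_s: 4.35
position: [0.5759, -0.275, 0.0514]
tcp_rot: [[0.999, 0.044, -0.001], [0.044, -0.999, 0.001], [-0.001, -0.001, -1.0]]
force: [0.0, -0.6, 0.5]
opening: 0.503
grasp_force: 0.0
```

Run:
```python
from h import *
s=read_state();print(s['position'],s['force'],s['opening'])
a=snap('wrist','w5');b=snap('scene','s5')
g=cv2.cvtColor(a['color'],cv2.COLOR_RGB2GRAY)
for c in(270,275,370):print(c,g[230:250,c].tolist())
P=s['position'];y=s['tcp_rot'][:,1]
for dz in(-.008,.01,.02,.03):print(dz,[proj(b,P+k*.0217*y+[0,0,dz]).round(1).tolist() for k in(-1,1)])
cv2.imwrite('pics/c5.png',cv2.resize(b['color'][140:260,240:400],(800,600),interpolation=cv2.INTER_CUBIC)[...,::-1])
```

```text
[ 0.57587962 -0.27499854  0.05139399] [ 0.01977994 -0.63711404  0.52651862] 0.5029288410034779
270 [137, 138, 141, 139, 140, 143, 118, 56, 21, 32, 32, 29, 29, 32, 33, 31, 30, 32, 34, 29]
275 [136, 137, 137, 137, 139, 139, 144, 150, 162, 115, 49, 33, 37, 34, 41, 35, 33, 34, 37, 34]
370 [164, 166, 166, 166, 169, 172, 144, 69, 26, 29, 35, 38, 32, 38, 36, 38, 40, 43, 41, 41]
-0.008 [[307.5, 203.7], [324.4, 208.6]]
0.01 [[307.5, 196.5], [324.5, 201.3]]
0.02 [[307.4, 192.5], [324.6, 197.2]]
0.03 [[307.4, 188.4], [324.6, 193.0]]
```

View pics/c5.png

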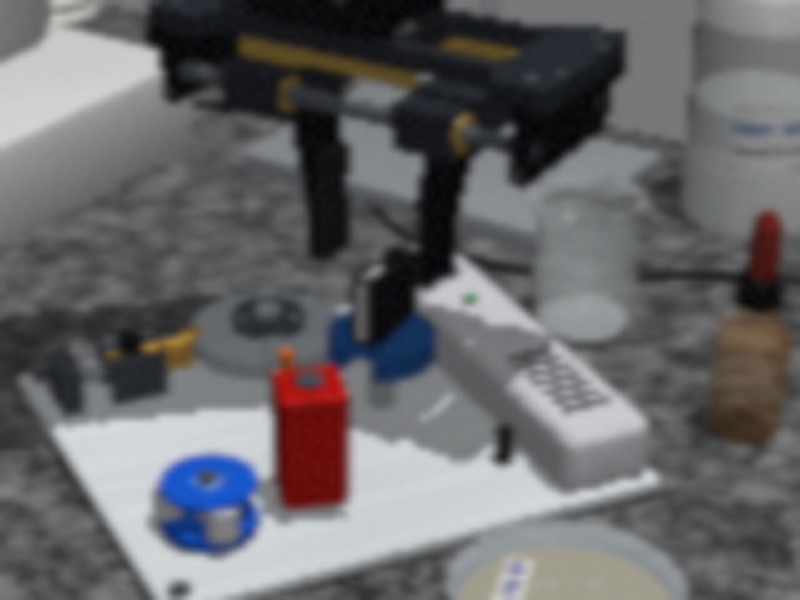

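The scene crop shows the tips at about (330,255) and (435,275), either side of the bar's top (385,280). They are still about 75 mm high, so I'll go down another 22 mm and close.

Call:
step_arm --pt "0 0 0 -0.04 0" --pt "0 0 0 -0.07 0" --pt "0 0 0 -0.088 0" --pt "0 0 0 -0.088 0" --pt "-1 0 0 -0.088 0" --pt "-1 0 0 -0.088 0" --pt "-1 0 0 -0.088 0" --pt "-1 0 0 -0.088 0" --pt "-1 0 0 -0.088 0" --pt "-1 0 0 -0.088 0" --pt "-1 0 0 -0.088 0" --pt "-1 0 0 -0.088 0"

```text
time_s: 5.65
position: [0.5765, -0.2766, 0.0302]
tcp_rot: [[0.999, 0.044, 0.001], [0.044, -0.999, -0.002], [0.001, 0.002, -1.0]]
force: [-0.9, -5.9, -0.1]
opening: 0.161
grasp_force: 30.0
```

Call:
step_arm --pt "-1 0 -0.004 0 -0.03" --pt "-1 0 -0.006 0 -0.06" --pt "-1 0 -0.008 0 -0.09" --pt "-1 0 -0.009 0 -0.12" --pt "-1 0 -0.01 0 -0.15" --pt "-1 0 -0.011 0 -0.175" --pt "-1 0 -0.012 0 -0.187" --pt "-1 0 -0.012 0 -0.187" --pt "-1 0 -0.012 0 -0.187" --pt "-1 0 -0.012 0 -0.187" --pt "-1 0 -0.012 0 -0.187"

```text
time_s: 6.75
position: [0.5761, -0.2784, 0.0302]
tcp_rot: [[0.856, -0.517, 0.0], [-0.517, -0.856, -0.0], [0.0, 0.0, -1.0]]
force: [-2.1, -3.5, 2.5]
opening: 0.158
grasp_force: 30.0
```

Call:
step_arm --pt "0 0 0 0 0" --pt "0 0 0 0 0" --pt "0 0 0 0 0" --pt "0 0 0 0 0" --pt "0 0 0 0.15 0" --pt "0 0 0 0.3 0" --pt "0 0 0 0.45 0" --pt "0 -0.15 0.09 0.5 0" --pt "0 -0.3 0.18 0.5 0" --pt "0 -0.4 0.24 0.5 0" --pt "0 -0.4 0.24 0.5 0" --pt "0 -0.4 0.24 0.5 0"

```text
time_s: 7.95
position: [0.4764, -0.2181, 0.1553]
tcp_rot: [[0.856, -0.517, 0.001], [-0.517, -0.856, -0.001], [0.001, -0.0, -1.0]]
force: [0.2, -1.3, -0.7]
opening: 0.502
grasp_force: 0.0
```

Run:
```python
from h import *
s=read_state();print(s['time_s'],s['position'],s['force'])
a=snap('wrist','w6');print(proj(a,(.5735,-.2767,.046)))
print(a['color'].shape)
u,v=proj(a,(.55,-.27,.04)).astype(int);print(u,v)
u0=max(0,u-160);v0=max(0,v-120);print(u0,v0)
cv2.imwrite('pics/c6.png',cv2.resize(a['color'][v0:v0+240,u0:u0+320],(800,600),interpolation=cv2.INTER_CUBIC)[...,::-1])
```

```text
7.95 [ 0.47639532 -0.21807787  0.15525156] [ 0.16878503 -1.3349055  -0.69177416]
[322.6981713   73.00999721]
(400, 640, 3)
329 101
169 0
```

View pics/c6.png

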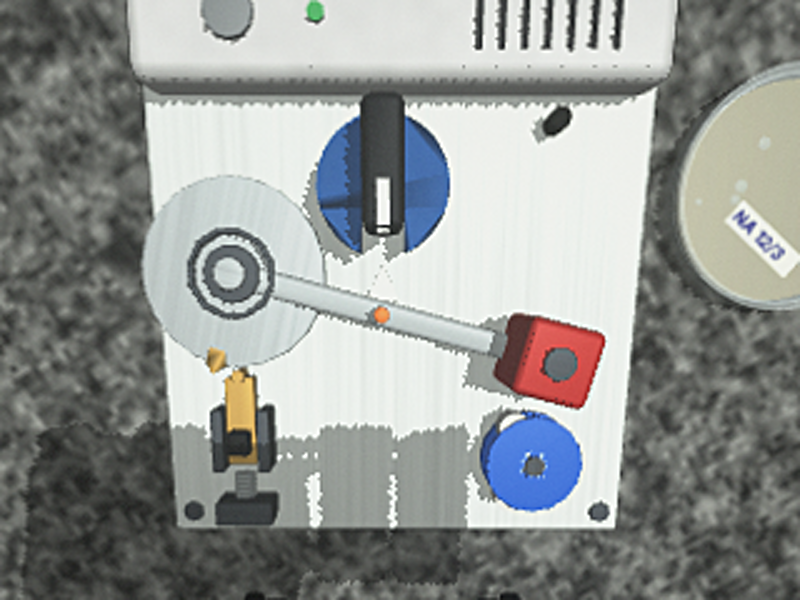

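The picture shows the bar (382, 95–235) parallel to the plate's long direction with the notch straight toward the arrow, and the arm still at rest with the block at (561,364). Next I'll work out the push path.

Run:
```python
from h import *
a=load('w6');g=lambda x,y,z:onz(a,(169+x/2.5-.3,y/2.5-.3),z)[:2]
print('block',g(561,364,.068),'hub',g(230,273,.048),'rotor',g(534,466,.036))
yaw=-.543;u=lambda t:np.array([np.cos(t),np.sin(t)])
piv=np.array([.578,-.2111]);s=read_state();p0=s['position'];h0=np.arctan2(s['tcp_rot'][1,0],s['tcp_rot'][0,0])
print('block pred',piv+.125*u(yaw-np.pi/2-.25))
for v,so in((0,.015),(0,.005),(0,0),(.1,0),(.2,0),(.3,0),(.35,0),(.4,0),(.45,0),(.48,0)):
    h=yaw-.25+v;P=piv+.125*u(h-np.pi/2)-(.0235+so)*u(h)
    print(v,so,P.round(4),'cmd',((P-p0[:2])/.25).round(3),'turn',round(np.degrees(h-h0)/180,3))
print('z cmd',(.023-p0[2])/.25)
```

```text
block [ 0.48875729 -0.29780303] hub [ 0.57675244 -0.21241839] rotor [ 0.45182553 -0.27431358]
block pred [ 0.4889423  -0.29881389]
0 0.015 [ 0.4619 -0.2714] cmd [-0.062 -0.21 ] turn -0.079
0 0.005 [ 0.4689 -0.2785] cmd [-0.033 -0.239] turn -0.079
0 0 [ 0.4725 -0.2821] cmd [-0.019 -0.253] turn -0.079
0.1 0 [ 0.4801 -0.2923] cmd [ 0.011 -0.294] turn -0.048
0.2 0 [ 0.4887 -0.3016] cmd [ 0.045 -0.331] turn -0.016
0.3 0 [ 0.4981 -0.3101] cmd [ 0.083 -0.365] turn 0.016
0.35 0 [ 0.5032 -0.314 ] cmd [ 0.104 -0.38 ] turn 0.032
0.4 0 [ 0.5084 -0.3176] cmd [ 0.124 -0.395] turn 0.048
0.45 0 [ 0.5138 -0.3209] cmd [ 0.146 -0.408] turn 0.064
0.48 0 [ 0.5172 -0.3228] cmd [ 0.159 -0.416] turn 0.073
z cmd -0.5290235317540404
```

Call:
step_arm --pt "-1 -0.062 -0.21 0 -0.04" --pt "-1 -0.062 -0.21 0 -0.079" --pt "-1 -0.062 -0.21 0 -0.079" --pt "-1 -0.062 -0.21 -0.12 -0.079" --pt "-1 -0.062 -0.21 -0.25 -0.079" --pt "-1 -0.062 -0.21 -0.37 -0.079" --pt "-1 -0.062 -0.21 -0.45 -0.079" --pt "-1 -0.062 -0.21 -0.5 -0.079" --pt "-1 -0.062 -0.21 -0.528 -0.079" --pt "-1 -0.062 -0.21 -0.528 -0.079" --pt "-1 -0.062 -0.21 -0.528 -0.079"

```text
time_s: 9.1
position: [0.4614, -0.271, 0.0235]
tcp_rot: [[0.703, -0.711, 0.001], [-0.711, -0.703, -0.001], [0.002, -0.0, -1.0]]
force: [-0.7, 0.1, -0.4]
opening: 0.004
grasp_force: 0.0
```

Call:
step_arm --pt "-1 0.029 -0.029 0 0" --pt "-1 0.043 -0.043 0 0" --pt "-1 0.058 -0.064 0 0.016" --pt "-1 0.073 -0.084 0 0.031" --pt "-1 0.09 -0.103 0 0.047" --pt "-1 0.107 -0.121 0 0.063" --pt "-1 0.126 -0.138 0 0.079" --pt "-1 0.145 -0.155 0 0.095" --pt "-1 0.166 -0.17 0 0.111" --pt "-1 0.186 -0.185 0 0.127" --pt "-1 0.208 -0.198 0 0.143" --pt "-1 0.215 -0.202 0 0.147" --pt "-1 0.215 -0.202 0 0.147" --pt "-1 0.215 -0.202 0 0.147" --pt "-1 0.215 -0.202 0 0.147"

```text
time_s: 10.6
position: [0.511, -0.3201, 0.0232]
tcp_rot: [[0.946, -0.323, -0.007], [-0.323, -0.946, 0.003], [-0.008, -0.001, -1.0]]
force: [-8.1, -0.1, 4.1]
opening: 0.005
grasp_force: 3.9
```

Run:
```python
from h import *
s=read_state();print(s['time_s'],s['position'],s['force'])
b=snap('top','t7');c=snap('scene','s7')
for n,z in(('t7',.068),('s7',.068),('top0',.068),('sc0',.068)):
    im=load(n);hsv=cv2.cvtColor(im['color'],cv2.COLOR_RGB2HSV)
    m=cv2.inRange(hsv,(0,150,80),(6,255,255))|cv2.inRange(hsv,(174,120,80),(180,255,255))
    k,l,st,ce=cv2.connectedComponentsWithStats(m)
    for i in range(1,k):
        if st[i,4]>40: print(n,ce[i].round(1),st[i],onz(im,ce[i],.05 if n[0]=='s' else z).round(4))
```

```text
10.6 [ 0.51099421 -0.32014499  0.02318801] [-8.10365497 -0.11852125  4.1096546 ]
t7 [477.4  12.1] [473   7  10  11  92] [ 0.9413 -0.5947  0.068 ]
t7 [331.5  24.2] [309  13  35  35 394] [ 0.9126 -0.3204  0.068 ]
s7 [394.7 126.3] [389 121  13  11 122] [ 1.1907 -0.1885  0.05  ]
s7 [327.5 224.5] [319 212  16  24 250] [ 0.5146 -0.3435  0.05  ]
top0 [477.4  12.1] [472   7  11  11  92] [ 0.9414 -0.5947  0.068 ]
top0 [331.6  24.2] [309  13  35  35 393] [ 0.9126 -0.3205  0.068 ]
sc0 [301.8 226.7] [294 213  15  28 338] [ 0.4792 -0.3059  0.05  ]
```

Run:
```python
from h import *
yaw=-.543;u=lambda t:np.array([np.cos(t),np.sin(t)]);piv=np.array([.578,-.2111])
for n,vs in(('sc0',(0,)),('s7',(.3,.35,.4,.45,.5))):
    c=load(n)
    for v in vs:
        h=yaw-.25+v;B=piv+.125*u(h-np.pi/2)
        q=np.array([proj(c,[*(B+sx*.014*u(h)+sy*.014*u(h+np.pi/2)),z]) for sx in(-1,1) for sy in(-1,1) for z in(.016,.068)])
        print(n,v,'cols',q[:,0].min().round(1),q[:,0].max().round(1),'rows',q[:,1].min().round(1),q[:,1].max().round(1))
im=load('s7')['color'].astype(int)
for r in(214,218,222,226,230,233,235):print(r,[(x,) if 0 else tuple(im[r,x]) [0]-int(im[r,x,1:].max()) for x in range(312,344)])
w=snap('wrist','w7')['color'].astype(int);a=load('w7');k=np.array(w[...,0]-w[...,1:].max(2)>60,np.uint8)
nn,l,st,ce=cv2.connectedComponentsWithStats(k);print([(ce[i].round(1).tolist(),st[i].tolist()) for i in range(1,nn) if st[i,4]>30])
for v in(.35,.4,.45):
    h=yaw-.25+v;B=piv+.125*u(h-np.pi/2);P=piv+.06*u(h-np.pi/2)
    print(v,[proj(a,[*(B+.014*sx*u(h)+sy*.014*u(h+np.pi/2)),.068]).round().tolist() for sx in(-1,1) for sy in(-1,1)],'pin',proj(a,[*P,.045]))
```

```text
sc0 0 cols 293.6 310.0 rows 211.7 242.4
s7 0.3 cols 309.9 328.8 rows 208.2 239.7
s7 0.35 cols 312.5 331.6 rows 207.4 238.9
s7 0.4 cols 315.0 334.3 rows 206.6 238.1
s7 0.45 cols 317.4 336.8 rows 205.7 237.2
s7 0.5 cols 319.6 339.2 rows 204.8 236.2
214 [np.int64(-1), np.int64(0), np.int64(1), np.int64(-1), np.int64(1), np.int64(-1), np.int64(-1), np.int64(-2), np.int64(0), np.int64(-1), np.int64(4), np.int64(27), np.int64(69), np.int64(87), np.int64(91), np.int64(94), np.int64(88), np.int64(82), np.int64(64), np.int64(50), np.int64(50), np.int64(60), np.int64(58), np.int64(34), np.int64(9), np.int64(-1), np.int64(-3), np.int64(-5), np.int64(-4), np.int64(-5), np.int64(-6), np.int64(-4)]
218 [np.int64(0), np.int64(-2), np.int64(-3), np.int64(-1), np.int64(-1), np.int64(-1), np.int64(-2), np.int64(-1), np.int64(-1), np.int64(0), np.int64(3), np.int64(27), np.int64(58), np.int64(74), np.int64(78), np.int64(79), np.int64(76), np.int64(76), np.int64(77), np.int64(75), np.int64(78), np.int64(76), np.int64(69), np.int64(43), np.int64(14), np.int64(2), np.int64(-1), np.int64(-3), np.int64(-2),
[... 1946 characters left out ...]
), np.int64(-5), np.int64(-3), np.int64(0), np.int64(11), np.int64(28), np.int64(52), np.int64(69), np.int64(68), np.int64(55), np.int64(39), np.int64(23), np.int64(11), np.int64(3), np.int64(-3), np.int64(-5), np.int64(-6), np.int64(-7), np.int64(-8), np.int64(-7), np.int64(-8), np.int64(-8), np.int64(-8), np.int64(-7), np.int64(-9), np.int64(-7)]
[([321.6, 221.8], [295, 197, 55, 53, 2264])]
0.35 [[347.0, 274.0], [293.0, 269.0], [354.0, 224.0], [298.0, 217.0]] pin [208.61003819 218.03738   ]
0.4 [[350.0, 262.0], [295.0, 259.0], [355.0, 210.0], [297.0, 206.0]] pin [208.51930845 213.01712826]
0.45 [[352.0, 250.0], [296.0, 249.0], [354.0, 196.0], [296.0, 195.0]] pin [208.15694318 207.93116232]
```

Call:
step_arm --pt "-1 0.005 -0.003 0 0" --pt "-1 0.005 -0.003 0 0" --pt "-1 0.005 -0.003 0 0" --pt "-1 0.005 -0.003 0 0" --pt "-1 0.005 -0.003 0 0" --pt "-1 0.005 -0.003 0 0"

```text
time_s: 11.35
position: [0.5122, -0.3207, 0.0232]
tcp_rot: [[0.946, -0.323, -0.007], [-0.323, -0.946, 0.003], [-0.008, -0.001, -1.0]]
force: [-8.6, 1.9, 4.3]
opening: 0.008
grasp_force: 3.9
```

Run:
```python
from h import *
s=read_state();print(s['position'],s['force'],s['qvel'].round(2))
# bystanders unmoved? compare top views around the dish, dropper, beaker
a,b=load('top0')['color'].astype(int),capture('top')['color'].astype(int)
for n,(u,v) in dict(dish=(379,252),dropper=(381,162),beaker=(322,137)).items(): print(n,np.abs(a-b)[v-12:v+12,u-12:u+12].mean())
if abs(s['force'][0])>4: print(hand_in())
```

```text
[ 0.51220244 -0.32073578  0.02318214] [-8.63958501  1.94208268  4.29233266] [ 0.12  0.05 -0.08 -0.04  0.01  0.09]
dish 104.79456018518519
dropper 1.6516203703703705
beaker 1.0972222222222223
the job is handed in; nothing more can be done
None
```

The job is handed in at about 11.4 s: the collar notch faces the mark, and the shut fingers hold the block back at about 0.43 rad by camera and arm position, with about 9 N. The beaker and dropper bottle are unmoved; the dish check at hand-in was inconclusive, most likely because the gripper hid it from the top camera, and the result returned no verdict.

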